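# Unstack old computer gear into fitted trays

### The arm

A 7-joint arm with a two-finger parallel gripper is mounted at the origin on the work surface. World frame = base frame: x ahead of the robot, y to its left, z up, the work surface at z = 0. Lengths are in m, angles in rad, forces in N, time in s.
With the tool pointing down it reaches from about 0.4 to 0.85 m from the base axis. Payload 10.4 kg.
Tool frame: the origin (TCP) lies on the centre line of the jaws, within the pads' length; the fingertips stand 14 mm ahead of it and the grasp point (between the pads) lies 5 mm behind it (manip.tip_reach is the distance from the TCP to the fingertips, in m); z points along the fingers, y is the line along which they close (so a half turn about z gives the same grasp; the last joint's range is limited). The gripper opens to 85 mm and grips with 20 to 120 N. Pads are 22 mm wide; open, the fingers measure 114 mm over their backs; the gripper's body (76 mm by 85 mm) begins 54 mm behind the grasp point. The pads swing forward as they close: fully open they stand 13 mm farther back than shut.
Start: joints at [-1.235, 0.332, -0.065, 1.46, 0.022, 1.35, -0.088], TCP at [0.219, 0.585, 0.245] pointing down, gripper open.
Joint ranges: [-2.6, 2.6], [-0.5, 2.12], [-1.47, 1.34], [0.16, 2.42], [-1.27, 4.41], [0.06, 2.06], [-2.6, 2.6]. Speed limits (rad/s): [2.22, 2.22, 2.79, 2.79, 3.14, 3.14, 3.14].

### API

Orientations are given as a unit quaternion [x, y, z, w].
In Python, from workcell import manip gives the robot as it stands.
- The arm moves only by the shell command python3 -m pendant 'ROWS' [FORCE]. ROWS is JSON, a list of rows, each a list of 7 numbers: the shift along the tool's x, y, z in units of 50 mm (1.0 is 50 mm), then the turn, a rotation vector about the tool's x, y, z in units of 8 degrees (1.0 is 8 degrees), then the opening, from -1 (shut) to 1 (fully open), so that 0 is half open. In form: [[dx, dy, dz, ax, ay, az, jaw], ...]. A call has exactly 10 rows; each row is the pose to reach, as a shift and turn from the pose commanded when the call began, along the tool's axes at that moment; what a row does not reach only later rows make up. A row lasts 1/8 s, in which the tool goes at most 62.5 mm and 10.7 degrees, less where a joint would pass 70% of its speed; a pose out of reach is approached as far as the arm can. A call with a gripper value outside its range is refused whole. The fingers move at their own pace and stop on an object; FORCE is the grip in N (left out, the last holds). Time passes only in rows, so rows that repeat a pose let the fingers close, or fill a call up. It gives the time, the measured TCP pose, the force, the opening and the grip force at its end, in the units of the state.
- manip.get_obs(): the state, without advancing time (a new reading comes with each control period).
- manip.camera(name): name is "side" or "top" or "wrist"; returns (picture, depth): 400x640x3 uint8, red, green, blue; 400x640 float32, m along the optical axis (not along the pixel's ray), 0 where there is no reading.
- manip.get_calibration(name): a dict with "fx", "fy", "cx", "cy" (pixels), "D" ([k1, k2, p1, p2, k3] as OpenCV has them; the pictures are not rectified), "xyz" and "orientation" of the camera in the world. Camera axes: x right, y up, looking along -z (the intrinsics and any distortion apply to the point x, -y, -z); pixel columns grow to the right and rows downward; lengths in m; the calibration is good to about 2 mm. A picture is of the moment at which its call begins: read the wrist's pose just before it. get_calibration takes no time and is no camera call; for the wrist camera it gives the pose at the moment of the call.
- manip.hand_in(): hands the job in; it is judged then, once.
Trained networks look in the newest picture that a camera, given by its name, has taken for a name from the list of things; names that differ only in an ending like _2 or _b are one class to them, and where a whole thing is asked for, a point or a joint stands for the part that bears it (a point fixed in the world has none). Each returns a list of dicts, best first, with "p" (0 to 1); they miss things now and then, are a little off and sometimes report something else, mostly with a low value. They report only what shows in the picture. A call takes as long as a camera call.
- manip.find_in(thing, camera): "box" ([left, top, right, bottom] in pixels, round what is visible of it).
- manip.trace(thing, camera): "pixels" (400x640 bool, what is visible of it) and "box" ([left, top, right, bottom] in pixels, round what is visible of it).
- manip.tip_of(thing, camera): "pixel" ([column, row] in pixels: a listed point, or the origin of a listed thing).
The state is a dict: "clock": time; "joint_pos": joint angles; "joint_velocities": joint speeds; "tau": joint torques, N m; "position": TCP position; "ee_rot": TCP orientation; "ft_force": force on the tool from outside, world axes, zero at the start; "torque": the same for the moment, N m; "grip_width": opening from 0.0 (shut) to 1.0 (fully open); "grasp_force": force on a finger pad.
Only numpy, scipy, OpenCV 4.12 (cv2) and the standard library are available. Lean on these libraries where they do the work, as an engineer would, in place of code of your own. Each camera call takes 0.05 s, during which the arm holds its last target. There are 200 camera calls.

### The job

Take apart the stack of old computer gear on the bench and put each piece into the shallow tray made for its shape and size: the network switch into the long tray, the power brick into the shorter oblong tray, the square hub into the square tray and the round speaker into the round dish. Set each piece down gently rather than dropping it, right way up and flat on the tray floor, not on the rim. Leave the jar and the mug as they stand.

Things in the scene. Friction and masses are not known exactly. Their poses are not given: they have to be found in the camera images.
- switch: Network switch: grey painted metal box 158 (x) x 60 (y) x 30 (z) mm, row of ports on one long side, 0.3 to 0.5 kg. Origin: centre of its underside; x along its length, z up. The four pieces start in one stack on the bench, from below: switch, brick, hub, speaker, each roughly centred on the one below and turned at will. This is the bottom piece.
- brick: Power brick (no cable): black plastic box 104 (x) x 46 (y) x 32 (z) mm, about 0.3 kg. Origin: centre of its underside; x along its length, z up. Starts lying on the switch.
- hub: Square hub: white plastic box 56 x 56 x 28 (z) mm, about 0.12 kg. Origin: centre of its underside; x and y square to its sides, z up. Starts lying on the brick.
- speaker: Round speaker: upright aluminium cylinder, diameter 46 mm, height 36 mm, dark grille on top, about 0.16 kg. Origin: centre of its underside, z up. Starts standing on the hub, top of the stack (its top is 126 mm over the bench).
- switch_tray: Long tray for the switch, inside 176 (x) x 78 (y) mm. Fixed to the bench, all of grey plastic; floor 3 mm thick, rim walls 3 mm thick and 8 mm high over the bench (5 mm above the tray floor). Origin: centre of its underside, on the bench. x along its length. The switch may lie either way round.
- brick_tray: Shorter oblong tray for the brick, inside 122 (x) x 64 (y) mm. Fixed to the bench, all of grey plastic; floor 3 mm thick, rim walls 3 mm thick and 8 mm high over the bench (5 mm above the tray floor). Origin: centre of its underside, on the bench. x along its length. The brick may lie either way round.
- hub_tray: Square tray for the hub, inside 74 x 74 mm. Fixed to the bench, all of grey plastic; floor 3 mm thick, rim walls 3 mm thick and 8 mm high over the bench (5 mm above the tray floor). Origin: centre of its underside, on the bench. x and y square to its walls. The hub may lie any of the four ways.
- speaker_dish: Round dish for the speaker, inside diameter 64 mm. Fixed to the bench, all of grey plastic; floor 3 mm thick, rim walls 3 mm thick and 8 mm high over the bench (5 mm above the tray floor). Origin: centre of its underside, on the bench. 
- jar: Closed jar, paper label and steel cap, diameter 64 mm, 85 mm high, loose on the bench beyond the trays; to be left alone. Origin: centre of its underside.
- mug: Blue mug, diameter 80 mm, 90 mm high, handle at its +y side, loose on the bench to one side; to be left alone. Origin: centre of its underside.

How it is judged:
At the end, for the whole second after the job is handed in: Every piece lies in its own tray: its underside on the tray floor (less than 4.5 mm over the bench), centre within 15 mm of the tray's, upright within 0.025 rad, and at rest (under 0.02 m/s and 0.2 rad/s); jar and mug upright within 0.1 rad and within 20 mm of where they stood (z of speaker in the frame of speaker_dish between 0.001 and 0.0045 m and horizontal distance between speaker and speaker_dish below 0.015 m and angle between each of speaker, hub, brick, switch's own z axis and vertical below 0.025 rad and linear speed of each of speaker, hub, brick, switch below 0.02 m/s and angular speed of each of speaker, hub, brick, switch below 0.2 rad/s and z of hub in the frame of hub_tray between 0.001 and 0.0045 m and horizontal distance between hub and hub_tray below 0.015 m and z of brick in the frame of brick_tray between 0.001 and 0.0045 m and horizontal distance between brick and brick_tray below 0.015 m and z of switch in the frame of switch_tray between 0.001 and 0.0045 m and horizontal distance between switch and switch_tray below 0.015 m and distance of each of jar, mug from where it was at the start of the episode below 0.02 m and angle between each of jar, mug's own z axis and vertical below 0.1 rad); the robot touches nothing.
It fails at once if a piece is dropped or slammed into its tray (over 0.6 m/s just above it) ((horizontal distance between speaker and speaker_dish below 0.05 m and z of speaker in the frame of speaker_dish below 0.03 m and linear speed of speaker above 0.6 m/s) or (horizontal distance between hub and hub_tray below 0.05 m and z of hub in the frame of hub_tray below 0.03 m and linear speed of hub above 0.6 m/s) or (horizontal distance between brick and brick_tray below 0.05 m and z of brick in the frame of brick_tray below 0.03 m and linear speed of brick above 0.6 m/s) or (horizontal distance between switch and switch_tray below 0.05 m and z of switch in the frame of switch_tray below 0.03 m and linear speed of switch above 0.6 m/s)).
It fails at once if the jar is moved by more than 20 mm (distance of jar from where it was at the start of the episode above 0.02 m).
It fails at once if the mug is moved by more than 20 mm (distance of mug from where it was at the start of the episode above 0.02 m).
It also fails if it takes over 115 s, if anything falls off the work surface, if the arm or the gripper's body presses on something with over 40 N, if the wrist force passes 120 N, or if a joint passes its speed limit or range.

## Working session

There is one attempt and no reset: what is moved stays moved. The work goes in short steps, Python scripts to look and compute and a shell command to move; the robot and the scene stay as the last step left them, time stands still between calls to the robot, and variables do not carry over. Pictures are saved under pics/ and viewed, at most 14 in all, crops included, and the job is handed in when it is done.

```bash
mkdir -p pics; ls; cat > h.py <<'E'
import numpy as np, cv2
from scipy.spatial.transform import Rotation as R
from workcell import manip
def cloud(name):
    c=manip.get_calibration(name); im,d=manip.camera(name)
    v,u=np.mgrid[0:400,0:640]
    K=np.array([[c['fx'],0,c['cx']],[0,c['fy'],c['cy']],[0,0,1]])
    p=cv2.undistortPoints(np.stack([u.ravel(),v.ravel()],1).astype(np.float64)[:,None],K,np.array(c['D'],float))[:,0]
    z=d.ravel()
    P=np.stack([p[:,0]*z,-p[:,1]*z,-z],1)
    W=R.from_quat(c['orientation']).apply(P)+np.array(c['xyz'])
    W[z==0]=np.nan
    return im,W.reshape(400,640,3)
def rect(pts):
    (c,s,a)=cv2.minAreaRect((pts[:,:2]*1000).astype(np.float32))
    if s[0]<s[1]: s=(s[1],s[0]); a+=90
    return np.round(c,1),np.round(s,1),round((a+90)%180-90,1)
E
python3 - <<'E'
from h import *
for n in ['top','side']:
    im,W=cloud(n); cv2.imwrite(f'pics/{n}0.png',im[:,:,::-1]); np.save(f'{n}.npy',W)
    for t in ['switch','brick','hub','speaker','switch_tray','brick_tray','hub_tray','speaker_dish','jar','mug']:
        r=manip.trace(t,n)
        if r:
            m=r[0]['pixels']; q=W[m]; q=q[~np.isnan(q[:,0])]
            print(n,t,round(r[0]['p'],2),r[0]['box'],len(q),*rect(q),np.round(np.percentile(q[:,2],[5,50,95]),3))
        else: print(n,t,'none')
print(manip.get_obs())
E
```

```text
pics
top switch 0.6 [413.8, 226.6, 449.0, 295.0] 773 [ 425.6 -341.5] [166.8  69.9] -15.3 [0.008 0.029 0.033]
top brick 0.66 [421.6, 237.0, 450.2, 282.2] 331 [ 431.3 -335.9] [105.5  46.5] 13.0 [0.048 0.061 0.064]
top hub 0.65 [422.0, 244.4, 444.2, 275.2] 203 [ 427.4 -335.3] [58.4 51.7] 35.8 [0.075 0.089 0.092]
top speaker 0.65 [429.2, 245.8, 451.1, 263.6] 337 [ 435.9 -356.2] [81.3 39.1] -88.9 [0.111 0.125 0.129]
top switch_tray 0.56 [338.0, 133.9, 390.8, 205.6] 2135 [ 656.7 -169.2] [183.9  86.5] 18.8 [-0.001  0.003  0.008]
top brick_tray none
top hub_tray 0.68 [141.8, 245.6, 184.9, 287.4] 985 [397.2 344.9] [82.1 79.2] 66.6 [-0.001  0.003  0.009]
top speaker_dish none
top jar 0.65 [286.3, 106.4, 316.9, 137.0] 618 [784.2   2.4] [89.5 62.5] 18.4 [0.016 0.083 0.087]
top mug 0.64 [460.2, 147.7, 507.0, 189.3] 1309 [ 657.1 -472.2] [107.4 104.7] -60.2 [0.002 0.042 0.089]
side switch 0.74 [352.7, 159.0, 403.3, 179.3] 432 [ 430.5 -325.6] [167.6  60.9] -8.8 [0.   0.02 0.03]
side brick 0.59 [340.2, 227.0, 383.0, 250.9] 785 [472.5  31. ] [127.6  73.7] -5.0 [-0.001  0.002  0.007]
side hub 0.66 [364
[... 849 characters left out ...]
 'joint_pos': array([-1.23461153,  0.33216875, -0.06466893,  1.46009591,  0.0215915 ,
        1.34988202, -0.08850513]), 'joint_velocities': array([ 0.00023621, -0.00092997, -0.000595  ,  0.0020143 , -0.0001641 ,
        0.00185473,  0.00107285]), 'tau': array([ 1.77130143e-03, -6.25235510e+01,  5.01300918e-02, -3.91829395e+01,
        1.64866011e-02,  1.55517733e-03, -3.81864822e-05]), 'position': array([0.21946768, 0.58523001, 0.24535893]), 'ee_rot': array([1.78448090e-01, 9.83949325e-01, 7.02314937e-05, 2.55623808e-06]), 'ft_force': array([ 0.81267589, -0.20400963, -0.02809818]), 'torque': array([-0.01713075, -0.00458497,  0.00578564]), 'grasp_force': 0.0, 'grip_width': 1.000507166569456}
```

```bash
python3 - <<'E'
from h import *
im=cv2.imread('pics/top0.png');cv2.imwrite('pics/top0b.png',cv2.resize(im[80:320,100:520],None,fx=1.9,fy=1.9,interpolation=cv2.INTER_CUBIC))
for n in ['top','side']:
    W=np.load(n+'.npy').reshape(-1,3); W=W[~np.isnan(W[:,0])]
    S=W[np.hypot(W[:,0]-.43,W[:,1]+.335)<.11]
    for k,a,b in [('sp',.121,.131),('hub',.086,.094),('br',.057,.066),('sw',.027,.034)]:
        q=S[(S[:,2]>a)&(S[:,2]<b)]; print(n,k,len(q),*rect(q),np.round(np.median(q[:,2]),4))
    for k,x,y,r in [('swt',.657,-.169,.115),('brt',.471,.028,.09),('hubt',.399,.346,.075),('dish',.63,.166,.05)]:
        q=W[(np.hypot(W[:,0]-x,W[:,1]-y)<r)&(W[:,2]>.0055)&(W[:,2]<.0125)]
        f=W[(np.hypot(W[:,0]-x,W[:,1]-y)<.02)]
        print(n,k,len(q),*rect(q),np.round(np.median(f[:,2]),4))
E
```

```text
top sp 314 [ 435.6 -337.2] [43.6 43.5] 1.2 0.1257
top hub 201 [ 428.6 -337.2] [57.2 55.2] 37.0 0.0893
top br 316 [ 430.8 -334.5] [105.1  48.2] 13.8 0.0612
top sw 601 [ 427.2 -330.5] [159.2  74.6] -14.0 0.0298
top swt 369 [ 656.9 -168.4] [189.8 184.4] -28.5 0.0027
top brt 261 [472.9  32.5] [130.7 125.6] -9.3 0.0027
top hubt 202 [398.8 344.2] [125.4  93. ] -12.1 0.0029
top dish 127 [630.2 163.4] [73.3 70.3] -65.3 0.0024
side sp 77 [ 436.8 -334.6] [45.6 43.5] -76.7 0.1242
side hub 69 [ 429.1 -333.4] [56.1 55.8] 36.3 0.0883
side br 103 [ 430.1 -325. ] [101.9  52.1] 12.9 0.0606
side sw 158 [ 427.  -326.4] [157.3  69.5] -13.7 0.0289
side swt 110 [ 654.9 -162.3] [181.1  90.2] 18.3 0.0019
side brt 99 [471.6  31. ] [127.2  73.1] -5.9 0.0013
side hubt 157 [398.8 349.4] [81.6 79.4] 67.9 0.0014
side dish 65 [631.3 167.1] [67.8 67. ] 8.0 0.0015
```

View pics/top0b.png

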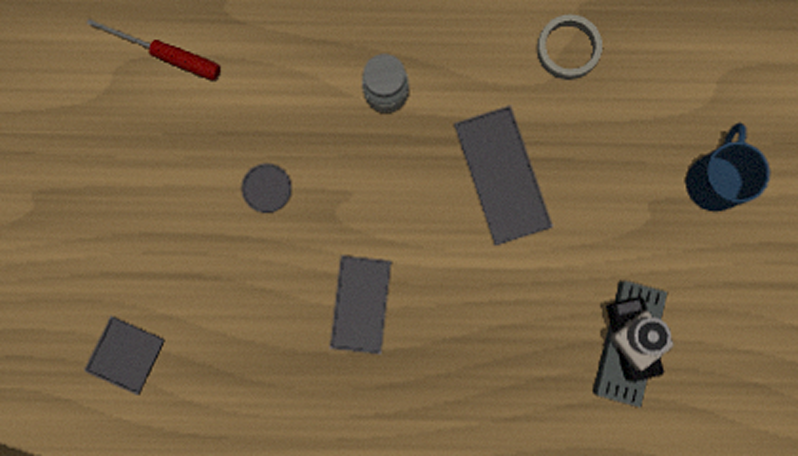

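```bash
cat >> h.py <<'E'
def go(x,y,z,yaw):
    o=manip.get_obs(); r=R.from_quat(o['ee_rot']); a=np.radians(yaw)
    Y=np.array([np.cos(a),np.sin(a),0]); Z=np.array([0,0,-1.]); T=R.from_matrix(np.stack([np.cross(Y,Z),Y,Z],1))
    d=r.inv().apply(np.array([x,y,z])-o['position'])/.05; w=(r.inv()*T).as_rotvec(degrees=True)/8
    ty=r.apply([0,1,0])
    print('at',np.round(o['position'],4),'yaw',round(np.degrees(np.arctan2(ty[1],ty[0])),1),'j7',round(o['joint_pos'][6],2),'t',round(o['clock'],2),'w',round(o['grip_width'],3),'F',np.round(o['ft_force'],1),'g',round(o['grasp_force'],1))
    print('  shift',np.round(d,3),'turn',np.round(w,2),'rows',round(max(np.linalg.norm(d)/1.25,np.linalg.norm(w)*8/10.7),1))
E
python3 -c "
from h import *
go(.47,.1,.25,12)"
```

```text
at [0.2195 0.5852 0.2454] yaw 69.4 j7 -0.09 t 1.1 w 1.001 F [ 0.8 -0.2 -0. ] g 0.0
  shift [-8.099 -7.327 -0.094] turn [ 0.   -0.    7.18] rows 8.7
```

```bash
python3 -m pendant '[[-0.8,-0.7,0,0,0,0.7,1],[-1.6,-1.5,0,0,0,1.4,1],[-2.4,-2.2,0,0,0,2.2,1],[-3.2,-2.9,0,0,0,2.9,1],[-4.0,-3.7,0,0,0,3.6,1],[-4.9,-4.4,0,0,0,4.3,1],[-5.7,-5.1,0,0,0,5.0,1],[-6.5,-5.9,0,0,0,5.7,1],[-7.3,-6.6,0,0,0,6.5,1],[-8.1,-7.3,0,0,0,7.2,1]]' 40; python3 -c "
from h import *
go(.436,-.336,.22,-37)"
```

```text
clock: 2.35
position: [0.4711, 0.0996, 0.2456]
ee_rot: [0.632, 0.775, 0.001, 0.0]
ft_force: [0.9, 0.5, -0.3]
grip_width: 0.999
grasp_force: 0.0
at [0.4711 0.0996 0.2456] yaw 11.6 j7 -0.1 t 2.35 w 0.999 F [ 0.9  0.5 -0.3] g 0.0
  shift [-8.391 -2.448  0.506] turn [ 0.   -0.01  6.08] rows 7.0
```

Good tracking. On to above the stack, then look with the wrist camera.

```bash
python3 -m pendant '[[-0.9,-0.3,0,0,0,0.7,1],[-1.9,-0.5,0.1,0,0,1.4,1],[-2.8,-0.8,0.2,0,0,2.0,1],[-3.7,-1.1,0.2,0,0,2.7,1],[-4.7,-1.4,0.3,0,0,3.4,1],[-5.6,-1.6,0.3,0,0,4.1,1],[-6.5,-1.9,0.4,0,0,4.7,1],[-7.5,-2.2,0.4,0,0,5.4,1],[-8.4,-2.45,0.5,0,0,6.1,1],[-8.4,-2.45,0.5,0,0,6.1,1]]'; python3 - <<'E'
from h import *
im,W=cloud('wrist'); cv2.imwrite('pics/w1.png',im[:,:,::-1])
S=W.reshape(-1,3); S=S[np.hypot(S[:,0]-.43,S[:,1]+.335)<.11]
for k,a,b in [('sp',.121,.131),('hub',.086,.094),('br',.058,.066),('sw',.027,.034)]:
    q=S[(S[:,2]>a)&(S[:,2]<b)]; 
    if len(q): print(k,len(q),*rect(q),np.round(np.median(q[:,2]),4))
go(.436,-.336,.112,-37)
E
```

```text
clock: 3.6
position: [0.4351, -0.3384, 0.22]
ee_rot: [0.896, 0.444, -0.001, 0.001]
ft_force: [-1.0, 0.5, 0.0]
grip_width: 1.003
grasp_force: 0.0
sp 3358 [ 437.2 -339. ] [45.3 45.1] 62.9 0.1259
hub 1370 [ 431.4 -338.7] [55.9 55.4] -51.9 0.0892
br 2137 [ 431.4 -333.3] [103.3  54.3] 14.2 0.0615
sw 4364 [ 428.2 -331.4] [157.   75.2] -14.4 0.0296
at [ 0.436  -0.3363  0.22  ] yaw -37.1 j7 0.1 t 3.65 w 0.998 F [-1.2 -0.3 -0.9] g 0.0
  shift [ 7.000e-03 -2.000e-03  2.159e+00] turn [-0.    0.01 -0.01] rows 1.7
```

View pics/w1.png

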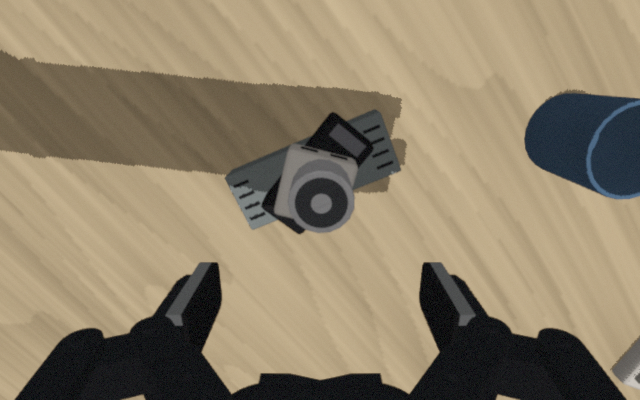

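The wrist view shows the stack intact, with the speaker at about (320,203) centred ahead of the jaws, the hub behind at (310,180) and the mug well to the right. Descend and grip.

```bash
python3 -m pendant '[[0,0.03,0.7,0,0,0,1],[0,0.04,1.3,0,0,0,1],[0,0.04,1.8,0,0,0,1],[0,0.04,2.16,0,0,0,1],[0,0.04,2.16,0,0,0,1],[0,0.04,2.16,0,0,0,-1],[0,0.04,2.16,0,0,0,-1],[0,0.04,2.16,0,0,0,-1],[0,0.04,2.16,0,0,0,-1],[0,0.04,2.16,0,0,0,-1]]' 40; python3 -c "
from h import *
go(.47,.0,.25,0)"
```

```text
clock: 4.9
position: [0.4389, -0.3364, 0.1133]
ee_rot: [0.895, 0.447, 0.001, 0.0]
ft_force: [-1.3, 2.6, 4.6]
grip_width: 0.524
grasp_force: 40.2
at [ 0.4389 -0.3364  0.1133] yaw -37.0 j7 0.19 t 4.9 w 0.524 F [-1.3  2.6  4.6] g 40.2
  shift [ 5.752 -3.544 -2.734] turn [ 0.01 -0.   -4.62] rows 5.8
```

```bash
python3 -m pendant '[[0,0,-0.4,0,0,0,-1],[0,0,-0.9,0,0,0,-1],[0.3,-0.2,-1.6,0,0,-0.3,-1],[0.9,-0.6,-2.2,0,0,-0.8,-1],[1.7,-1.0,-2.4,0,0,-1.5,-1],[2.5,-1.5,-2.4,0,0,-2.1,-1],[3.3,-2.0,-2.4,0,0,-2.8,-1],[4.1,-2.5,-2.4,0,0,-3.4,-1],[4.9,-3.0,-2.4,0,0,-4.0,-1],[5.7,-3.5,-2.4,0,0,-4.6,-1]]'; python3 -c "
from h import *
go(.631,.166,.15,15)"
```

```text
clock: 6.15
position: [0.47, -0.0022, 0.2337]
ee_rot: [0.707, 0.707, 0.001, 0.0]
ft_force: [0.4, 0.3, -2.1]
grip_width: 0.525
grasp_force: 41.6
at [ 0.47   -0.0022  0.2337] yaw -0.1 j7 -0.1 t 6.15 w 0.525 F [ 0.4  0.3 -2.1] g 41.6
  shift [3.366 3.214 1.682] turn [ 0.01 -0.   -1.88] rows 4.0
```

```bash
python3 -m pendant '[[0.6,0.5,0.1,0,0,-0.3,-1],[1.3,1.2,0.4,0,0,-0.8,-1],[2.0,1.9,0.8,0,0,-1.2,-1],[2.7,2.6,1.2,0,0,-1.6,-1],[3.2,3.05,1.5,0,0,-1.9,-1],[3.37,3.21,1.68,0,0,-1.9,-1],[3.37,3.21,1.68,0,0,-1.9,-1],[3.37,3.21,1.68,0,0,-1.9,-1],[3.37,3.21,1.68,0,0,-1.9,-1],[3.37,3.21,1.68,0,0,-1.9,-1]]'; python3 - <<'E'
from h import *
im,W=cloud('wrist'); cv2.imwrite('pics/w2.png',im[:,:,::-1])
r=manip.trace('speaker_dish','wrist'); 
for t in r[:1]:
    q=W[t['pixels']]; q=q[q[:,2]<.012]; print(t['p'],len(q),*rect(q),np.round(np.median(q[:,2]),4))
go(.631,.166,.027,15)
E
```

```text
clock: 7.4
position: [0.6308, 0.1644, 0.149]
ee_rot: [0.609, 0.793, 0.0, 0.0]
ft_force: [-0.1, 0.8, -1.9]
grip_width: 0.526
grasp_force: 41.7
0.96 5480 [632.  162.9] [70.9 68.4] 16.8 0.0027
at [0.6308 0.1647 0.1487] yaw 15.0 j7 0.1 t 7.5 w 0.524 F [ 0.4  0.  -2.3] g 41.7
  shift [0.024 0.01  2.433] turn [ 0. -0.  0.] rows 1.9
```

View pics/w2.png

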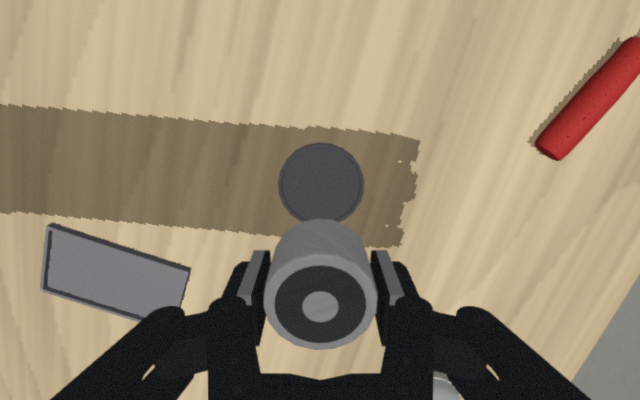

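The dish is at about (320,183), straight under the held speaker (camera is offset). Lower and release.

```bash
python3 -m pendant '[[0.02,-0.02,0.6,0,0,0,-1],[0.02,-0.02,1.2,0,0,0,-1],[0.02,-0.02,1.7,0,0,0,-1],[0.02,-0.02,2.1,0,0,0,-1],[0.02,-0.02,2.35,0,0,0,-1],[0.02,-0.02,2.43,0,0,0,-1],[0.02,-0.02,2.45,0,0,0,-1],[0.02,-0.02,2.45,0,0,0,0.4],[0.02,-0.02,2.45,0,0,0,0.7],[0.02,-0.02,2.45,0,0,0,0.7]]'; python3 -c "
from h import *
go(.47,.0,.25,0)"
```

```text
clock: 8.75
position: [0.6299, 0.1656, 0.0262]
ee_rot: [0.608, 0.794, 0.0, 0.0]
ft_force: [-0.9, -0.0, 0.4]
grip_width: 0.851
grasp_force: 0.0
at [0.6299 0.1656 0.0262] yaw 15.0 j7 0.14 t 8.75 w 0.851 F [-0.9 -0.   0.4] g 0.0
  shift [-2.369 -3.945 -4.479] turn [ 0.01 -0.    1.88] rows 5.1
```

```bash
python3 -m pendant '[[0,0,-0.5,0,0,0,0.8],[0,0,-1.1,0,0,0,1],[0,-0.1,-2.0,0,0,0,1],[-0.3,-0.6,-2.9,0,0,0.3,1],[-0.8,-1.3,-3.5,0,0,0.6,1],[-1.3,-2.1,-3.6,0,0,1.0,1],[-1.8,-2.9,-3.6,0,0,1.4,1],[-2.3,-3.8,-3.6,0,0,1.9,1],[-2.7,-4.6,-3.6,0,0,2.4,1],[-3.1,-5.3,-3.6,0,0,2.8,1]]'; python3 -c "
from h import *
go(.43,-.336,.16,-53)"
```

```text
clock: 10.0
position: [0.4128, -0.0539, 0.2059]
ee_rot: [0.752, 0.659, 0.001, -0.0]
ft_force: [0.3, -0.3, -0.3]
grip_width: 1.001
grasp_force: 0.0
at [ 0.4128 -0.0539  0.2059] yaw -7.5 j7 -0.2 t 10.0 w 1.001 F [ 0.3 -0.3 -0.3] g 0.0
  shift [-5.549  1.077  0.913] turn [ 0.   -0.01  5.69] rows 4.6
```

```bash
python3 -m pendant '[[-0.6,0.1,0.1,0,0,0.6,1],[-1.5,0.3,0.2,0,0,1.4,1],[-2.4,0.4,0.3,0,0,2.3,1],[-3.3,0.6,0.4,0,0,3.2,1],[-4.1,0.8,0.5,0,0,4.1,1],[-4.8,0.9,0.6,0,0,4.9,1],[-5.3,1.0,0.6,0,0,5.5,1],[-5.55,1.08,0.6,0,0,5.7,1],[-5.55,1.08,0.6,0,0,5.7,1],[-5.55,1.08,0.6,0,0,5.7,1]]'; python3 - <<'E'
from h import *
im,W=cloud('wrist')
S=W.reshape(-1,3); S=S[np.hypot(S[:,0]-.43,S[:,1]+.335)<.11]
for k,a,b in [('hub',.086,.094),('br',.058,.066),('sw',.027,.034)]:
    q=S[(S[:,2]>a)&(S[:,2]<b)]; 
    if len(q): print(k,len(q),*rect(q),np.round(np.median(q[:,2]),4))
im,W=cloud('top')
q=W[manip.trace('speaker','top')[0]['pixels']]; print(*rect(q[q[:,2]>.03]),np.median(q[:,2]))
go(.43,-.336,.084,-53)
E
```

```text
clock: 11.25
position: [0.4322, -0.334, 0.1758]
ee_rot: [0.948, 0.319, 0.0, -0.0]
ft_force: [0.8, -0.3, 0.2]
grip_width: 0.997
grasp_force: 0.0
hub 6461 [ 431.3 -338.8] [55.8 55.6] -52.0 0.0895
br 2769 [ 431.5 -332.7] [102.5  55.5] 14.2 0.0615
sw 5478 [ 427.9 -332.8] [157.3  72.4] -14.3 0.0297
[629.6 162.1] [43.1 43. ] 39.6 nan
at [ 0.4323 -0.3341  0.1759] yaw -52.9 j7 -0.11 t 11.4 w 0.996 F [-0.1  0.3 -0.6] g 0.0
  shift [-0.061  0.003  1.838] turn [-0.   -0.01  0.02] rows 1.5
```

```bash
python3 -m pendant '[[-0.07,0.04,0.6,0,0,-0.1,1],[-0.07,0.04,1.1,0,0,-0.1,1],[-0.07,0.04,1.5,0,0,-0.1,1],[-0.07,0.04,1.75,0,0,-0.1,1],[-0.07,0.04,1.82,0,0,-0.1,1],[-0.07,0.04,1.82,0,0,-0.1,-0.1],[-0.07,0.04,1.82,0,0,-0.1,-1],[-0.07,0.04,1.82,0,0,-0.1,-1],[-0.07,0.04,1.82,0,0,-0.1,-1],[-0.07,0.04,1.82,0,0,-0.1,-1]]' 40; python3 -c "
from h import *
go(.43,.0,.2,0)"
```

```text
clock: 12.65
position: [0.4309, -0.3391, 0.0856]
ee_rot: [0.946, 0.324, 0.001, 0.0]
ft_force: [-0.3, -0.2, 5.8]
grip_width: 0.648
grasp_force: 43.2
at [ 0.4309 -0.3391  0.0856] yaw -52.2 j7 0.0 t 12.65 w 0.648 F [-0.3 -0.2  5.8] g 43.2
  shift [ 4.149 -5.364 -2.291] turn [ 0.01 -0.   -6.52] rows 5.7
```

```bash
python3 -m pendant '[[0,0,-0.3,0,0,0,-1],[0,0,-0.8,0,0,0,-1],[0.2,-0.2,-1.5,0,0,-0.3,-1],[0.6,-0.8,-2.1,0,0,-1.0,-1],[1.2,-1.5,-2.3,0,0,-1.9,-1],[1.8,-2.3,-2.3,0,0,-2.8,-1],[2.4,-3.1,-2.3,0,0,-3.7,-1],[3.0,-3.9,-2.3,0,0,-4.6,-1],[3.6,-4.7,-2.3,0,0,-5.5,-1],[4.2,-5.4,-2.3,0,0,-6.5,-1]]'; python3 -c "
from h import *
go(.399,.347,.12,67)"
```

```text
clock: 13.9
position: [0.4303, 0.0047, 0.2007]
ee_rot: [0.707, 0.708, 0.001, 0.0]
ft_force: [0.9, 0.1, -0.8]
grip_width: 0.644
grasp_force: 42.7
at [0.4303 0.0047 0.2007] yaw 0.1 j7 -0.18 t 13.9 w 0.644 F [ 0.9  0.1 -0.8] g 42.7
  shift [ 6.845 -0.62   1.62 ] turn [ 0.01 -0.   -8.37] rows 6.3
```

```bash
python3 -m pendant '[[0.7,-0.05,0,0,0,-0.8,-1],[1.6,-0.1,0,0,0,-1.9,-1],[2.5,-0.2,0.2,0,0,-3.0,-1],[3.4,-0.3,0.4,0,0,-4.1,-1],[4.3,-0.4,0.7,0,0,-5.3,-1],[5.2,-0.5,1.0,0,0,-6.4,-1],[6.0,-0.55,1.3,0,0,-7.5,-1],[6.6,-0.6,1.5,0,0,-8.2,-1],[6.84,-0.62,1.6,0,0,-8.4,-1],[6.84,-0.62,1.6,0,0,-8.4,-1]]'; python3 - <<'E'
from h import *
im,W=cloud('wrist'); cv2.imwrite('pics/w3.png',im[:,:,::-1])
r=manip.trace('hub_tray','wrist'); 
for t in r[:1]:
    q=W[t['pixels']]; q=q[q[:,2]<.012]; print(t['p'],len(q),*rect(q),np.round(np.median(q[:,2]),4))
go(.399,.347,.027,67)
E
```

```text
clock: 15.15
position: [0.4007, 0.3451, 0.12]
ee_rot: [0.2, 0.98, -0.0, 0.0]
ft_force: [-0.4, -0.8, -1.0]
grip_width: 0.647
grasp_force: 42.7
0.72 7309 [384.6 350.4] [83.  49.1] 67.7 0.0027
at [0.4012 0.3441 0.1204] yaw 66.9 j7 0.45 t 15.25 w 0.647 F [ 1.2 -0.6 -0.6] g 42.7
  shift [0.065 0.035 1.869] turn [ 0.    0.   -0.02] rows 1.5
```

View pics/w3.png

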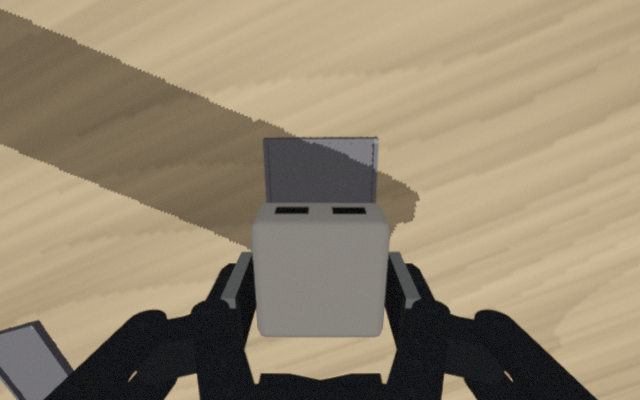

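The tray's far part shows at (320,170), squared to the hub; its centre works out at (0.399, 0.345). Lower.

```bash
python3 -m pendant '[[0.05,0,0.5,0,0,-0.1,-1],[0.05,0,1.0,0,0,-0.1,-1],[0.05,0,1.4,0,0,-0.1,-1],[0.05,0,1.7,0,0,-0.1,-1],[0.05,0,1.83,0,0,-0.1,-1],[0.05,0,1.87,0,0,-0.1,-1],[0.05,0,1.88,0,0,-0.1,-1],[0.05,0,1.88,0,0,-0.1,0.5],[0.05,0,1.88,0,0,-0.1,0.8],[0.05,0,1.88,0,0,-0.1,0.8]]'; python3 -c "
from h import *
go(.43,.0,.2,0)"
```

```text
clock: 16.5
position: [0.3983, 0.3466, 0.026]
ee_rot: [0.192, 0.981, 0.0, 0.0]
ft_force: [0.7, -1.1, -0.0]
grip_width: 0.902
grasp_force: 0.0
at [0.3983 0.3466 0.026 ] yaw 67.8 j7 0.51 t 16.5 w 0.902 F [ 0.7 -1.1 -0. ] g 0.0
  shift [-3.201 -6.179 -3.483] turn [ 0.   -0.    8.48] rows 6.3
```

```bash
python3 -m pendant '[[0,0,-0.5,0,0,0,1],[0,0,-1.1,0,0,0,1],[0,0,-1.9,0,0,0,1],[-0.3,-0.5,-2.6,0,0,0.9,1],[-0.8,-1.4,-2.8,0,0,2.2,1],[-1.2,-2.4,-2.8,0,0,3.5,1],[-1.7,-3.3,-2.8,0,0,4.8,1],[-2.2,-4.3,-2.8,0,0,6.1,1],[-2.7,-5.2,-2.8,0,0,7.3,1],[-3.2,-6.2,-2.8,0,0,8.5,1]]'; python3 -c "
from h import *
go(.431,-.333,.16,-76)"
```

```text
clock: 17.75
position: [0.4295, -0.0025, 0.166]
ee_rot: [0.71, 0.704, 0.001, -0.0]
ft_force: [0.8, 0.1, -0.2]
grip_width: 1.004
grasp_force: 0.0
at [ 0.4295 -0.0025  0.166 ] yaw -0.4 j7 -0.16 t 17.75 w 1.004 F [ 0.8  0.1 -0.2] g 0.0
  shift [-6.609  0.081  0.115] turn [ 0.   -0.01  9.44] rows 7.1
```

```bash
python3 -m pendant '[[-0.6,0,0,0,0,0.9,1],[-1.5,0,0,0,0,2.1,1],[-2.4,0,0,0,0,3.4,1],[-3.3,0,0,0,0,4.7,1],[-4.2,0.05,0,0,0,6.0,1],[-5.1,0.05,0,0,0,7.3,1],[-5.9,0.08,0,0,0,8.5,1],[-6.4,0.08,0,0,0,9.2,1],[-6.6,0.08,0,0,0,9.45,1],[-6.6,0.08,0,0,0,9.45,1]]'; python3 - <<'E'
from h import *
im,W=cloud('wrist')
S=W.reshape(-1,3); S=S[np.hypot(S[:,0]-.43,S[:,1]+.335)<.11]
for k,a,b in [('br',.058,.066),('sw',.027,.034)]:
    q=S[(S[:,2]>a)&(S[:,2]<b)]; 
    if len(q): print(k,len(q),*rect(q),np.round(np.median(q[:,2]),4))
im,W=cloud('top')
q=W[manip.trace('hub','top')[0]['pixels']]; print(*rect(q[q[:,2]>.025]),np.nanmedian(q[:,2]))
go(.4315,-.334,.0535,-76)
E
```

```text
clock: 19.0
position: [0.4324, -0.3311, 0.1656]
ee_rot: [0.992, 0.124, -0.0, -0.0]
ft_force: [0.1, 1.0, -0.3]
grip_width: 1.0
grasp_force: 0.0
br 8704 [ 432.6 -337.7] [102.8  45.9] 14.1 0.0615
sw 6518 [ 428.1 -331.6] [157.9  75.7] -14.3 0.0297
[396.8 343.9] [55.3 53.6] 66.7 0.02985245403142156
at [ 0.433  -0.3299  0.1658] yaw -75.6 j7 -0.47 t 19.15 w 1.003 F [0.1 0.1 1.6] g 0.0
  shift [-0.051  0.075  2.245] turn [-0.01 -0.    0.05] rows 1.8
```

```bash
python3 -m pendant '[[-0.05,0.15,0.6,0,0,0,1],[-0.05,0.15,1.2,0,0,0,1],[-0.05,0.15,1.8,0,0,0,1],[-0.05,0.15,2.15,0,0,0,1],[-0.05,0.15,2.24,0,0,0,1],[-0.05,0.15,2.24,0,0,0,0],[-0.05,0.15,2.24,0,0,0,-1],[-0.05,0.15,2.24,0,0,0,-1],[-0.05,0.15,2.24,0,0,0,-1],[-0.05,0.15,2.24,0,0,0,-1]]' 50; python3 -c "
from h import *
go(.471,.03,.15,-95.5)"
```

```text
clock: 20.4
position: [0.4326, -0.3392, 0.0548]
ee_rot: [0.992, 0.124, 0.001, 0.0]
ft_force: [-0.8, 2.1, 6.4]
grip_width: 0.53
grasp_force: 52.0
at [ 0.4326 -0.3392  0.0548] yaw -75.8 j7 -0.34 t 20.4 w 0.53 F [-0.8  2.1  6.4] g 52.0
  shift [ 2.564 -6.966 -1.903] turn [ 0.   -0.01  2.47] rows 6.1
```

```bash
python3 -m pendant '[[0,0,-0.3,0,0,0,-1],[0,0,-0.8,0,0,0,-1],[0.1,-0.3,-1.4,0,0,0.1,-1],[0.4,-1.2,-1.8,0,0,0.4,-1],[0.8,-2.2,-1.9,0,0,0.8,-1],[1.2,-3.3,-1.9,0,0,1.2,-1],[1.6,-4.4,-1.9,0,0,1.6,-1],[2.0,-5.5,-1.9,0,0,2.0,-1],[2.4,-6.5,-1.9,0,0,2.3,-1],[2.56,-6.97,-1.9,0,0,2.5,-1]]'; python3 - <<'E'
from h import *
im,W=cloud('wrist'); cv2.imwrite('pics/w4.png',im[:,:,::-1])
q=W.reshape(-1,3); q=q[(np.hypot(q[:,0]-.471,q[:,1]-.03)<.09)&(q[:,2]>.0055)&(q[:,2]<.0125)]; print(len(q),*rect(q))
r=manip.trace('brick_tray','wrist'); 
for t in r[:1]:
    q=W[t['pixels']]; q=q[q[:,2]<.012]; print(t['p'],len(q),*rect(q),np.round(np.median(q[:,2]),4))
go(.471,.03,.028,-95.5)
E
```

```text
clock: 21.65
position: [0.4704, 0.0335, 0.1494]
ee_rot: [0.999, -0.049, 0.0, -0.001]
ft_force: [-0.1, -1.8, -4.0]
grip_width: 0.526
grasp_force: 52.6
809 [515.4  22.4] [69.7 41.2] 84.5
0.87 4572 [516.2  23. ] [71.  40.7] 84.3 0.0029
at [0.4704 0.0332 0.1493] yaw -95.5 j7 -1.72 t 21.75 w 0.525 F [ 0.5  0.5 -3.6] g 52.6
  shift [0.019 0.065 2.425] turn [-0.01 -0.   -0.01] rows 1.9
```

View pics/w4.png

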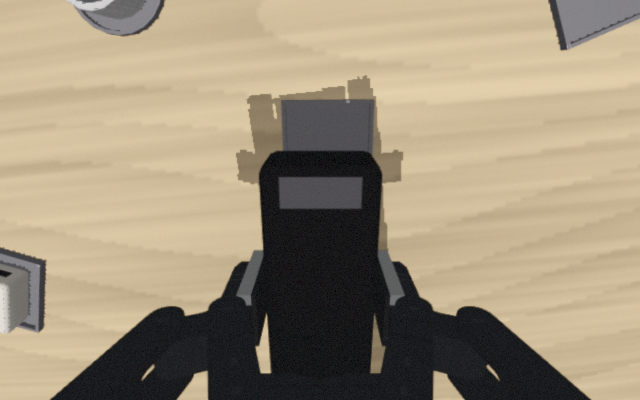

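The brick tray's far end shows at (328,125), aligned with the brick; centre works out at (0.472, 0.028).

```bash
python3 -m pendant '[[0.04,0.1,0.6,0,0,0,-1],[0.04,0.1,1.2,0,0,0,-1],[0.04,0.1,1.8,0,0,0,-1],[0.04,0.1,2.2,0,0,0,-1],[0.04,0.1,2.38,0,0,0,-1],[0.04,0.1,2.42,0,0,0,-1],[0.04,0.1,2.44,0,0,0,-1],[0.04,0.1,2.44,0,0,0,0.3],[0.04,0.1,2.44,0,0,0,0.7],[0.04,0.1,2.44,0,0,0,0.7]]'; python3 -c "
from h import *
go(.43,-.331,.14,-104)"
```

```text
clock: 23.0
position: [0.4721, 0.0253, 0.0271]
ee_rot: [0.999, -0.05, 0.0, -0.0]
ft_force: [-0.2, -0.3, -0.3]
grip_width: 0.849
grasp_force: 0.0
at [0.4721 0.0253 0.0271] yaw -95.7 j7 -1.45 t 23.0 w 0.849 F [-0.2 -0.3 -0.3] g 0.0
  shift [-0.122  7.174 -2.262] turn [-0.   -0.    1.03] rows 6.0
```

```bash
python3 -m pendant '[[0,0,-0.6,0,0,0,1],[0,0,-1.3,0,0,0,1],[0,0.5,-1.9,0,0,0.1,1],[0,1.5,-2.2,0,0,0.2,1],[0,2.6,-2.26,0,0,0.3,1],[0,3.7,-2.26,0,0,0.5,1],[-0.1,4.8,-2.26,0,0,0.7,1],[-0.1,5.9,-2.26,0,0,0.9,1],[-0.1,6.8,-2.26,0,0,1.0,1],[-0.1,7.15,-2.26,0,0,1.0,1]]'; python3 - <<'E'
from h import *
im,W=cloud('wrist')
S=W.reshape(-1,3); S=S[np.hypot(S[:,0]-.43,S[:,1]+.335)<.11]
q=S[(S[:,2]>.027)&(S[:,2]<.034)]; print(len(q),*rect(q),np.round(np.median(q[:,2]),4))
im,W=cloud('top')
q=W[manip.trace('brick','top')[0]['pixels']]; print(*rect(q[q[:,2]>.028]),np.nanmedian(q[:,2]))
go(.429,-.333,.0225,-104)
E
```

```text
clock: 24.25
position: [0.4296, -0.3331, 0.1399]
ee_rot: [0.993, -0.122, -0.0, 0.001]
ft_force: [-0.2, 0.7, 0.1]
grip_width: 0.996
grasp_force: 0.0
16961 [ 426.4 -339.4] [157.8  60.1] -14.4 0.0296
[472.1  23.1] [103.5  45.9] -5.6 0.03450918777622314
at [ 0.4305 -0.3308  0.1397] yaw -103.9 j7 -0.89 t 24.4 w 0.997 F [0.3 0.4 0. ] g 0.0
  shift [-0.017  0.049  2.345] turn [0.   0.   0.02] rows 1.9
```

```bash
python3 -m pendant '[[-0.04,0.19,0.6,0,0,0.06,1],[-0.04,0.19,1.2,0,0,0.06,1],[-0.04,0.19,1.8,0,0,0.06,1],[-0.04,0.19,2.2,0,0,0.06,1],[-0.04,0.19,2.33,0,0,0.06,1],[-0.04,0.19,2.33,0,0,0.06,0],[-0.04,0.19,2.33,0,0,0.06,-1],[-0.04,0.19,2.33,0,0,0.06,-1],[-0.04,0.19,2.33,0,0,0.06,-1],[-0.04,0.19,2.33,0,0,0.06,-1]]' 80; python3 -c "
from h import *
go(.656,-.167,.11,-71.5)"
```

```text
clock: 25.65
position: [0.4275, -0.3392, 0.0247]
ee_rot: [0.992, -0.124, 0.001, 0.0]
ft_force: [-0.4, 1.1, 4.8]
grip_width: 0.68
grasp_force: 86.9
at [ 0.4275 -0.3392  0.0247] yaw -104.2 j7 -0.76 t 25.65 w 0.68 F [-0.4  1.1  4.8] g 86.9
  shift [ 3.586 -4.463 -1.7  ] turn [ 0.   -0.01 -4.09] rows 4.8
```

```bash
python3 -m pendant '[[0,0,-0.3,0,0,0,-1],[0,0,-0.8,0,0,0,-1],[0,0,-1.3,0,0,0,-1],[0.4,-0.5,-1.7,0,0,-0.4,-1],[1.0,-1.3,-1.7,0,0,-1.2,-1],[1.7,-2.1,-1.7,0,0,-2.0,-1],[2.4,-3.0,-1.7,0,0,-2.8,-1],[3.1,-3.8,-1.7,0,0,-3.6,-1],[3.5,-4.3,-1.7,0,0,-4.0,-1],[3.59,-4.46,-1.7,0,0,-4.1,-1]]'; python3 - <<'E'
from h import *
im,W=cloud('wrist'); cv2.imwrite('pics/w5.png',im[:,:,::-1])
r=manip.trace('switch_tray','wrist'); 
for t in r[:1]:
    q=W[t['pixels']]; q=q[q[:,2]<.012]; print(t['p'],len(q),*rect(q),np.round(np.median(q[:,2]),4))
go(.656,-.167,.0277,-71.5)
im,W=cloud('top')
for t in ['switch_tray','brick_tray','hub_tray','speaker_dish']:
    for r in manip.trace(t,'top')[:1]:
        q=W[r['pixels']]; print(t,r['p'],*rect(q[q[:,2]<.012]))
im,W=cloud('side'); cv2.imwrite('pics/s5.png',cv2.resize(im[100:380,200:480,::-1],None,fx=2.1,fy=2.1))
E
```

```text
clock: 26.9
position: [0.6571, -0.1646, 0.1088]
ee_rot: [0.987, 0.163, 0.0, 0.0]
ft_force: [-0.8, -1.2, -5.4]
grip_width: 0.68
grasp_force: 87.7
0.91 3162 [ 735.6 -141.4] [84. 14.] -71.1 0.0031
at [ 0.6558 -0.1662  0.1087] yaw -71.4 j7 -0.73 t 27.0 w 0.682 F [ 0.3 -0.8 -5.3] g 87.7
  shift [0.    0.015 1.621] turn [0.   0.   0.01] rows 1.3
switch_tray 0.66 [ 655.5 -169.2] [191.   19.3] 39.0
brick_tray 0.48 [499.2  51.4] [95.8 40.3] -30.6
hub_tray 0.66 [396.2 345.8] [83.9 83.8] -22.8
speaker_dish 0.59 [627.2 157.6] [69.1 58.8] -36.2
```

View pics/w5.png

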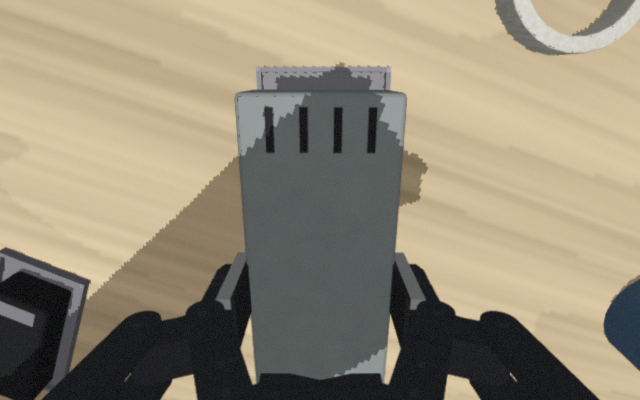

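View pics/s5.png

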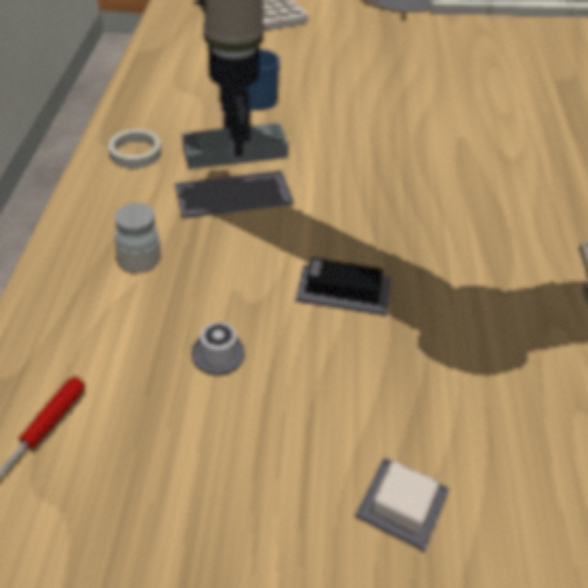

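The wrist view shows the tray's far end at (323,80), centred and parallel to the switch. The side view shows the speaker, hub and brick lying in their trays. Lower the switch.

```bash
python3 -m pendant '[[0,0.04,0.4,0,0,0,-1],[0,0.04,0.8,0,0,0,-1],[0,0.04,1.2,0,0,0,-1],[0,0.04,1.45,0,0,0,-1],[0,0.04,1.57,0,0,0,-1],[0,0.04,1.61,0,0,0,-1],[0,0.04,1.63,0,0,0,-1],[0,0.04,1.63,0,0,0,0.6],[0,0.04,1.63,0,0,0,0.9],[0,0.04,1.63,0,0,0,0.9]]' && python3 -m pendant '[[0,0,-0.4,0,0,0,1],[0,0,-0.9,0,0,0,1],[0,0,-1.6,0,0,0,1],[0,0,-2.4,0,0,0,1],[-1,0,-3.2,0,0,0,1],[-2,0,-3.7,0,0,0,1],[-3,0,-4,0,0,0,1],[-4,0,-4,0,0,0,1],[-4.5,0,-4,0,0,0,1],[-4.5,0,-4,0,0,0,1]]'; python3 - <<'E'
from h import *
im,W=cloud('top'); cv2.imwrite('pics/t6.png',cv2.resize(im[100:320,120:440,::-1],None,fx=2.5,fy=2.5)); S=W.reshape(-1,3); S=S[~np.isnan(S[:,0])]
for k,x,y,r,a,b in [('sw',.656,-.168,.12,.027,.04),('br',.472,.028,.09,.03,.042),('hub',.399,.346,.075,.026,.04),('sp',.63,.164,.06,.034,.05)]:
    N=S[np.hypot(S[:,0]-x,S[:,1]-y)<r]; q=N[(N[:,2]>a)&(N[:,2]<b)]
    A=np.c_[q[:,:2],np.ones(len(q))]; p=np.linalg.lstsq(A,q[:,2],rcond=None)[0]
    m=N[(N[:,2]>.0015)&(N[:,2]<.05)]; print(k,*rect(q),np.round(np.median(q[:,2]),4),'tilt',np.round(p[:2],3))
go(.5,0,.2,0)
E
```

```text
clock: 28.55
position: [0.6565, -0.1688, 0.0272]
ee_rot: [0.987, 0.161, 0.0, 0.0]
ft_force: [-0.6, 0.1, -0.1]
grip_width: 0.949
grasp_force: 0.0
clock: 29.8
position: [0.4416, -0.2414, 0.2279]
ee_rot: [0.987, 0.16, 0.002, -0.001]
ft_force: [0.5, 0.4, -0.0]
grip_width: 0.997
grasp_force: 0.0
sw [ 655.  -170.6] [159.1  60.8] 18.7 0.0324 tilt [-0.002  0.002]
br [472.1  23.2] [103.6  45.9] -5.5 0.0344 tilt [0.004 0.001]
hub [396.4 344.5] [55.5 54.7] 68.2 0.0302 tilt [0.001 0.007]
sp [630.8 163. ] [45.5 43.7] 45.2 0.0384 tilt [ 0.018 -0.009]
at [ 0.4429 -0.2406  0.2278] yaw -71.5 j7 -0.75 t 29.85 w 1.0 F [0.1 0.4 0.6] g 0.0
  shift [ 2.607 -4.2    0.569] turn [ 0.01 -0.02 -8.94] rows 6.7
```

View pics/t6.png

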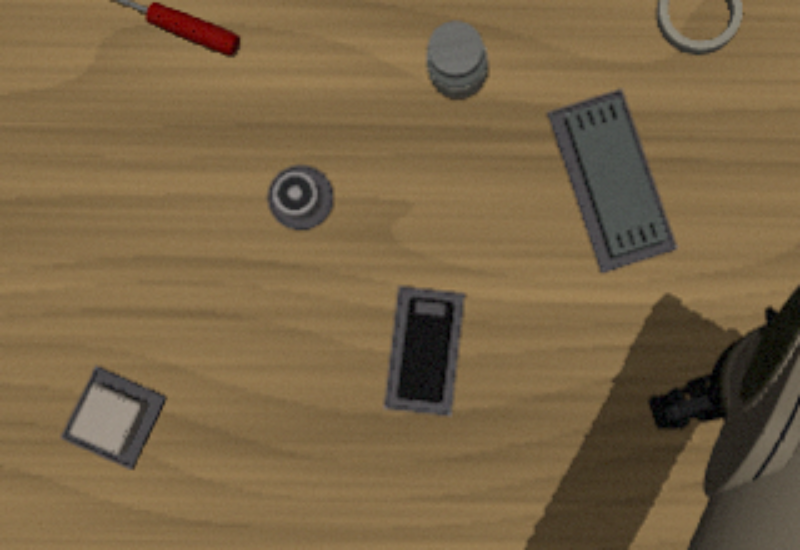

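The top view shows all four pieces flat inside their trays: switch (612,185), brick (427,350), hub (105,418), speaker (297,193). Their top heights match the tray floors and the arm is clear, so I'm handing in.

```bash
python3 -c "
from workcell import manip
print(manip.hand_in())"
```

```text
the job is handed in; nothing more can be done
None
```

I placed the switch, brick, hub and speaker flat in their own trays, never touched the jar or mug, and handed the job in at about 30 s on the robot's clock; the hand-in returned no verdict.

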